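Centre the relay board on the preheater plate

TASK

Pick up the circuit board that carries the single, plain rectangular black relay block and set it down gently, without dropping it, flat in the centre of the preheater's plate: midway between the two rails and midway between the two end stops, with its long edges parallel to the rails (either way round). Leave the two other circuit boards where they lie.

Things in the scene. Friction and masses are not known exactly. Their poses are not given: they have to be found in the camera images.
- relay_centre (a point): Centre of the black relay block (30 along x, 24 along y, 20 mm high) in the middle of a loose green board, 80 (x) by 50 (y) by 2 mm, about 60 g, flat on the bench. The point is half-way up the block, 12 mm above the board's underside. x: along the long edges, z up. A grey terminal block, 12 mm high, stands at the +x edge (x 28 to 38 mm); otherwise the board around the relay is clear.
- plate_centre (a point): Centre of the top of the preheater's flat metal plate, 45 mm above the bench; fixed black unit, 200 by 190 mm. x is parallel to the two aluminium rails, y across, z up. Rails: inner faces 65 mm either side of the centre, 22 mm above the plate, 230 mm long. Steel end stops: inner faces at x = -70 and 70 mm, 10 mm above the plate.
- cap_board_centre (a point): Bystander, left alone: a loose green board of the same 80 by 50 by 2 mm with two round black capacitors (22 mm across, 24 mm high) side by side along x. The point is in the middle of the board, 12 mm above its underside; x along its long edges, z up.
- chip_board_centre (a point): Bystander, left alone: a loose green board of the same 80 by 50 by 2 mm with only three narrow flat black chips (8 by 26 mm, 3 mm high) and a grey terminal block. The point is in the middle of the board's upper surface; x along its long edges, z up.
Things that resemble listed ones, but are neither listed nor needed, are in the scene too. What is shaped like the part that bears relay_centre but brown or red is not meant.

How it is judged:
By the outcome, as a careful person would: the job done as asked, in the order asked, and still so for the second after the job is handed in, with the robot touching nothing.
It also fails if it takes over 38 s, if anything falls off the work surface, if the arm or the gripper's body presses on something with over 40 N, if the wrist force passes 120 N, or if a joint passes its speed limit or range.

ROBOT

A 6-joint arm with a two-finger parallel gripper is mounted at the origin on the work surface. World frame = base frame: x ahead of the robot, y to its left, z up, the work surface at z = 0. Lengths are in m, angles in rad, forces in N, time in s.
With the tool pointing down it reaches from about 0.275 to 0.825 m from the base axis. Payload 4.9 kg.
Tool frame: the origin (TCP) lies midway between the tips of the shut fingers; the grasp point (between the pads) lies 19 mm behind it (bot.grip_depth is the distance from the TCP to the grasp point, in m); y points along the fingers, x is the direction in which the jaws open and shut, and the axes are right-handed (so a half turn about y gives the same grasp; the last joint's range is limited). The gripper opens to 85 mm and grips with 20 to 120 N. Pads are 22 mm wide; open, the fingers measure 114 mm over their backs; the gripper's body (76 mm by 85 mm) begins 54 mm behind the grasp point. The pads swing forward as they close: fully open they stand 13 mm farther back than shut.
Start: joints at [-1.466, 0.326, -0.193, 1.052, 0, 1.437], TCP at [0.13, -0.534, 0.231] pointing down, gripper open.
Joint ranges: [-2.65, 2.65], [-0.97, 1.79], [-1.3, 1.35], [-1.93, 2.1], [-1.47, 1.37], [-3.14, 3.14]. Speed limits (rad/s): [2.57, 2.57, 3.14, 3.14, 3.14, 3.14].

INTERFACE

Orientations are given as a unit quaternion [w, x, y, z].
In Python, from cell import bot gives the robot as it stands. Calls block until the motion is done:
- bot.move_pose(position, orientation): joint-space move of the TCP to a pose.
- bot.move_linear(position, speed=0.15, rotation=None, until_force=None): straight line of the TCP; rotation=None keeps the orientation; speed is the mean speed in m/s. With until_force (N) it stops when the force on the tool has changed by that much, and returns True; else False.
- bot.goto_joints(angles): joint-space move.
- bot.set_gripper(opening, grasp_force=None): opening from 0.0 (shut) to 1.0 (fully open); grasp_force is the grip in N (None keeps the last); returns when the fingers have stopped.
- bot.wait(seconds).
- bot.solve_ik(position, orientation): joint angles nearest the present ones, or None.
- bot.camera(name): name is "scene" or "top" or "wrist"; returns the picture (384x512x3 uint8, red, green, blue); there is no depth.
- bot.calibration(name): a dict with "mtx" (3x3 intrinsics, pixels), "extrinsics" (4x4, takes a point from world to camera coordinates); the wrist camera has in their place "hand_eye" (4x4, takes a point from camera to tool coordinates, whose origin is the TCP and whose axes are the tool frame's). Camera axes: x right, y down, z forward; pixel columns grow to the right and rows downward; lengths in m; the calibration is good to about 2 mm. A picture is of the moment at which its call begins: read the wrist's pose just before it. calibration takes no time and is no camera call.
A pose or a line that the arm cannot do raises bot.PlanningError and nothing moves.
- bot.close_job(): hands the job in, once; it reports no verdict.
Trained networks look in the newest picture that a camera, given by its name, has taken for a name from the list of things; names that differ only in an ending like _2 or _b are one class to them, and where a whole thing is asked for, a point or a joint stands for the part that bears it (a point fixed in the world has none). Each returns a list of dicts, best first, with "confidence" (0 to 1); they miss things now and then, are a little off and sometimes report something else, mostly with a low value. They report only what shows in the picture. A call takes as long as a camera call. They do not tell look-alikes from the thing itself.
- bot.search_frame(camera, thing): "bbox" ([left, top, width, height] in pixels, round what is visible of it).
Readings, each from a call of its own:
- bot.read_clock(): time.
- bot.read_joint_positions(): joint angles.
- bot.read_joint_vel(): joint speeds.
- bot.read_joint_efforts(): joint torques, N m.
- bot.read_position(): TCP position.
- bot.read_tool_rot(): TCP orientation.
- bot.read_ft_force(): force on the tool from outside, world axes, zero at the start.
- bot.read_moment(): the same for the moment, N m.
- bot.read_gripper_width(): opening from 0.0 (shut) to 1.0 (fully open).
Only numpy, scipy, OpenCV 4.12 (cv2) and the standard library are available. Lean on these libraries where they do the work, as an engineer would, in place of code of your own. Each camera call takes 0.05 s, during which the arm holds its last target.

## Working session

There is one attempt and no reset: what is moved stays moved. The work goes in short steps, each a Python script; the robot and the scene stay as the last script left them, time stands still between calls to the robot, and variables do not carry over. Pictures are saved under pics/ and viewed, and the job is handed in when it is done.

```bash
mkdir -p pics; ls
python3 - <<'E'
from cell import bot
import cv2, numpy as np
for n in ("scene","top"):
    im=bot.camera(n); cv2.imwrite(f"pics/{n}0.png",cv2.cvtColor(im,cv2.COLOR_RGB2BGR))
    for t in ("relay_centre","plate_centre","cap_board_centre","chip_board_centre"):
        try: print(n,t,[(np.round(d["bbox"]).astype(int).tolist(),round(d["confidence"],2)) for d in bot.search_frame(n,t)])
        except Exception as e: print(t,e)
    c=bot.calibration(n); print(c["mtx"].round(1).tolist(), c["extrinsics"].round(3).tolist())
print(bot.read_clock())
E
```

```text
pics
scene relay_centre [([312, 210, 28, 27], 0.88), ([219, 179, 22, 25], 0.85), ([265, 241, 22, 24], 0.83), ([279, 135, 13, 17], 0.71), ([197, 111, 20, 12], 0.61)]
scene plate_centre [([268, 260, 104, 109], 0.67)]
scene cap_board_centre [([269, 201, 18, 28], 0.91)]
scene chip_board_centre [([210, 238, 20, 26], 0.85)]
[[411.2, 0.0, 259.3], [0.0, 411.2, 194.3], [0.0, 0.0, 1.0]] [[-0.757, 0.653, 0.004, 0.496], [0.537, 0.626, -0.565, -0.092], [-0.372, -0.426, -0.825, 1.4], [0.0, 0.0, 0.0, 1.0]]
top relay_centre [([289, 257, 25, 22], 0.85), ([276, 175, 18, 25], 0.8), ([194, 165, 30, 21], 0.78), ([368, 211, 22, 23], 0.56)]
top plate_centre [([104, 126, 76, 76], 0.85)]
top cap_board_centre [([226, 196, 25, 21], 0.56), ([106, 127, 73, 76], 0.19)]
top chip_board_centre [([230, 128, 23, 24], 0.71), ([108, 126, 70, 75], 0.48)]
[[484.1, 0.0, 256.1], [0.0, 484.1, 199.7], [0.0, 0.0, 1.0]] [[-0.024, -1.0, -0.006, -0.201], [-0.996, 0.024, -0.085, 0.466], [0.085, 0.004, -0.996, 1.639], [0.0, 0.0, 0.0, 1.0]]
0.5
```

Run:
```python
import cv2
s=cv2.imread("pics/scene0.png"); t=cv2.imread("pics/top0.png")
cv2.imwrite("pics/scene0b.png",cv2.resize(s[90:384,160:430],None,fx=2,fy=2,interpolation=cv2.INTER_CUBIC))
cv2.imwrite("pics/top0b.png",cv2.resize(t[100:300,90:410],None,fx=2.5,fy=2.5,interpolation=cv2.INTER_CUBIC))
```

```text
(no output)
```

View pics/scene0b.png

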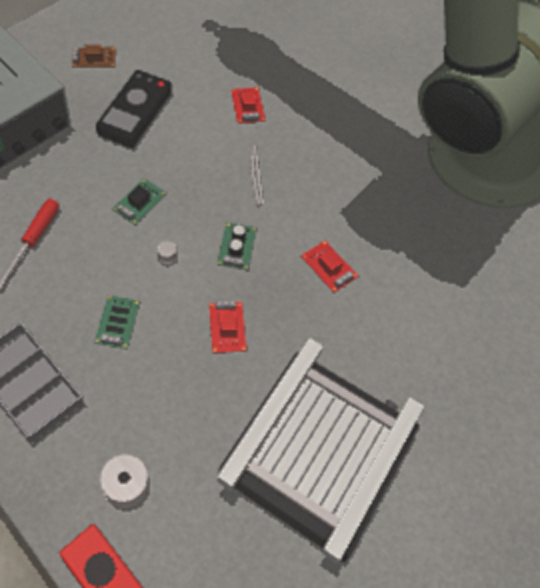

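View pics/top0b.png

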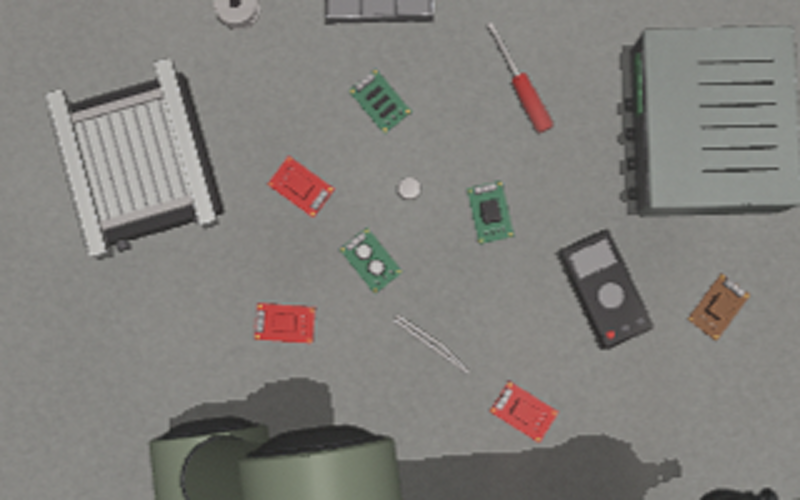

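Relay candidates in the top picture, in full-frame pixels:
- **Green:** (286,184)
- **Red:** (209,174), (203,229) and (299,264)
- **Brown:** (378,222)

The two other green boards are the capacitor board at (238,204) and the chip board at (242,140). Only (286,184) is green with a single plain block, and it matches (230,191) in the scene picture. I'll move the wrist camera over it for an enlarged confirmation.

```bash
cat > h.py <<'E'
from cell import bot
import cv2, numpy as np
from scipy.spatial.transform import Rotation as R
def W2C(n):
    c=bot.calibration(n)
    if n!="wrist": return c["mtx"],c["extrinsics"]
    T=np.eye(4);T[:3,3]=bot.read_position();q=bot.read_tool_rot();T[:3,:3]=R.from_quat([q[1],q[2],q[3],q[0]]).as_matrix()
    return c["mtx"],np.linalg.inv(T@c["hand_eye"])
def back(K,E,uv,z):
    d=E[:3,:3].T@np.linalg.solve(K,[uv[0],uv[1],1]); o=-E[:3,:3].T@E[:3,3]
    return o+d*(z-o[2])/d[2]
def proj(K,E,p):
    q=K@(E[:3,:3]@np.asarray(p)+E[:3,3]); return q[:2]/q[2]
def quat(yaw): # tool down, tool x (jaw direction) at angle yaw in world
    m=np.array([[np.cos(yaw),np.sin(yaw),0],[np.sin(yaw),-np.cos(yaw),0],[0,0,-1]])
    x,y,z,w=R.from_matrix(m).as_quat(); return [w,x,y,z]
def save(im,f): cv2.imwrite(f,cv2.cvtColor(im,cv2.COLOR_RGB2BGR))
E
python3 - <<'E'
from h import *
K,E=W2C("top"); print("relay",back(K,E,(286,184.5),.012),"plate",back(K,E,(90+132/2.5,100+158/2.5),.045))
K,E=W2C("scene"); print("relay",back(K,E,(230,191.5),.012),"plate",back(K,E,(160+321/2,90+445/2),.045))
c=bot.calibration("wrist");print(c["mtx"].round(1).tolist(),c["hand_eye"].round(3).tolist())
q=bot.read_tool_rot();m=R.from_quat([q[1],q[2],q[3],q[0]]).as_matrix();print(m.round(3).tolist())
E
```

```text
relay [ 0.51137432 -0.31649292  0.012     ] plate [0.59230047 0.16978315 0.045     ]
relay [ 0.51915068 -0.30182783  0.012     ] plate [0.59222486 0.17099085 0.045     ]
[[318.3, 0.0, 263.4], [0.0, 318.3, 192.2], [0.0, 0.0, 1.0]] [[1.0, -0.0, -0.0, 0.001], [0.0, -0.308, 0.951, -0.143], [-0.0, -0.951, -0.308, 0.08], [0.0, 0.0, 0.0, 1.0]]
[[0.237, -0.0, 0.972], [-0.972, 0.0, 0.237], [-0.0, -1.0, 0.0]]
```

The tool's y axis is its approach direction, so I'm fixing the helper before moving to look.

```bash
python3 - <<'E'
s=open("h.py").read()
s=s.replace("[[np.cos(yaw),np.sin(yaw),0],[np.sin(yaw),-np.cos(yaw),0],[0,0,-1]]","[[np.cos(yaw),0,-np.sin(yaw)],[np.sin(yaw),0,np.cos(yaw)],[0,-1,0]]")
open("h.py","w").write(s)
E
python3 - <<'E'
from h import *
bot.move_pose([.508,-.31,.16],quat(np.radians(-80)))
K,E=W2C("wrist"); im=bot.camera("wrist"); save(im,"pics/w1.png"); np.savez("w1",K=K,E=E)
print([(np.round(d["bbox"]).tolist(),round(d["confidence"],2)) for d in bot.search_frame("wrist","relay_centre")],bot.read_clock(),bot.read_position())
E
```

```text
[([2.0, 49.0, 39.0, 82.0], 0.93), ([244.0, 129.0, 52.0, 81.0], 0.81)] 2.2333 [ 0.50742334 -0.31118433  0.1602647 ]
```

View pics/w1.png

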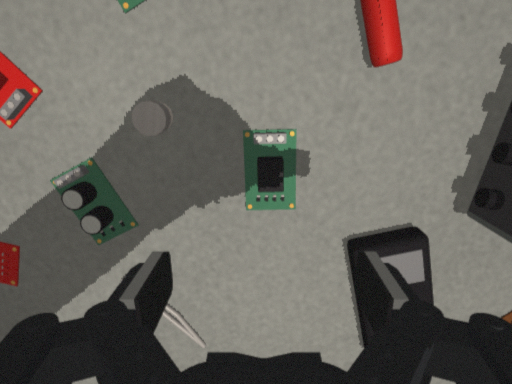

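The board at (270,170) is green with one plain black block and a grey terminal at its upper edge. Next is the enlarged crop to confirm it, plus a fit of the outline.

```bash
cat >> h.py <<'E'
def board(im,K,E,win,z):
    u0,v0,u1,v1=win
    hsv=cv2.cvtColor(im,cv2.COLOR_RGB2HSV)
    m=((hsv[...,0]>50)&(hsv[...,0]<90)&(hsv[...,1]>90)&(hsv[...,2]>25)).astype(np.uint8)
    k=np.zeros_like(m);k[v0:v1,u0:u1]=m[v0:v1,u0:u1]
    n,l,s,_=cv2.connectedComponentsWithStats(k); i=1+np.argmax(s[1:,4]); ys,xs=np.where(l==i)
    h=cv2.convexHull(np.stack([xs,ys],1).astype(np.int32)).reshape(-1,2)
    P=np.array([back(K,E,p,z)[:2] for p in h],np.float32)
    (c,sz,a)=cv2.minAreaRect(P*1000)
    bx=cv2.boxPoints((c,sz,a)); e=bx[1]-bx[0]; f=bx[2]-bx[1]
    L=e if np.hypot(*e)>np.hypot(*f) else f
    ang=np.arctan2(L[1],L[0]); ang=(ang+np.pi/2)%np.pi-np.pi/2
    return np.array(c)/1000,sz,ang
E
python3 - <<'E'
from h import *
d=np.load("w1.npz");K,E=d["K"],d["E"]
im=cv2.cvtColor(cv2.imread("pics/w1.png"),cv2.COLOR_BGR2RGB)
c,sz,a=board(im,K,E,(235,115,310,225),.002); print(c,sz,np.degrees(a))
x=np.array([np.cos(a),np.sin(a)]);y=np.array([-x[1],x[0]])
v=im.copy()
for sx in(-1,1):
  for sy in(-1,1):
    p=proj(K,E,[*(c+x*.04*sx+y*.025*sy),.002]);cv2.circle(v,tuple(int(round(t)) for t in p),2,(255,0,255),-1)
# relay top outline at z=.022
q=[proj(K,E,[*(c+x*.015*sx+y*.012*sy),.022]) for sx,sy in((1,1),(1,-1),(-1,-1),(-1,1))]
cv2.polylines(v,[np.round(q).astype(int)],True,(255,255,0),1)
save(np.hstack([cv2.resize(k[115:225,230:315],None,fx=4,fy=4,interpolation=cv2.INTER_CUBIC) for k in(im,v)]),"pics/w1crop.png")
E
```

```text
[ 0.51367438 -0.31674445] (78.35079193115234, 48.300743103027344) 10.733157
```

View pics/w1crop.png

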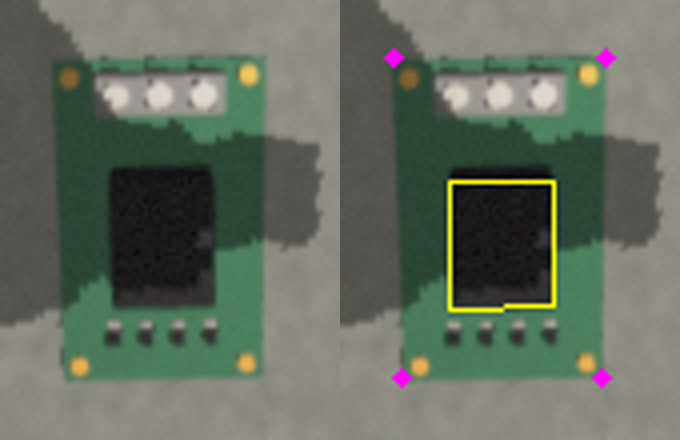

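Confirmed: green board, one plain rectangular black block, grey terminal. The fitted centre is (0.514,-0.317), yaw 10.7°, size 78×48 mm, within about 2 mm of the top camera. I'll grasp across the relay's 24 mm side.

Run:
```python
from h import *
q=quat(np.radians(10.7-90))
bot.set_gripper(.42,30)
bot.move_pose([.5137,-.3167,.07],q)
print(bot.move_linear([.5137,-.3167,.0055],speed=.06,until_force=5), bot.read_position())
K,E=W2C("wrist"); save(bot.camera("wrist"),"pics/w2.png")
bot.set_gripper(0,30)
print(bot.read_gripper_width()*85, bot.read_ft_force(), bot.read_position())
save(bot.camera("wrist"),"pics/w3.png")
print(bot.move_linear([.5137,-.3167,.05],speed=.06)); bot.wait(.2)
im=bot.camera("wrist"); save(im,"pics/w4.png")
print(bot.read_gripper_width()*85, bot.read_ft_force(), bot.read_clock())
a=[cv2.imread(f"pics/w{i}.png")[60:384] for i in (2,3,4)]
cv2.imwrite("pics/g.png",cv2.resize(np.hstack([k[:,100:420] for k in a]),(800,270)))
```

```text
False [ 0.51401777 -0.31692775  0.00589988]
22.905828956250023 [-0.17470146 -0.30821734  2.67506132] [ 0.51412472 -0.31707606  0.00609451]
False
23.045400617054444 [-0.13482134 -0.37753453 -0.31689189] 5.9333
```

View pics/g.png

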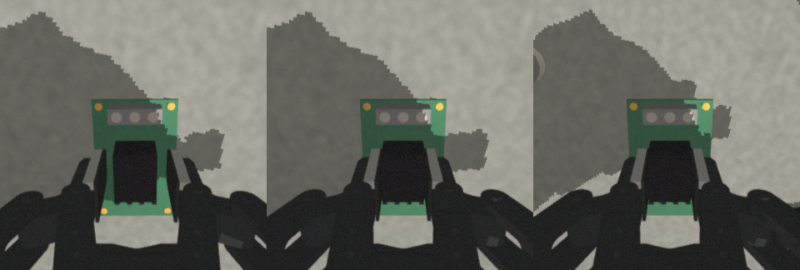

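The board is held: width 23 mm, and it moved up with the fingers. Now I'll look at the preheater from a stand-off pose.

Run:
```python
from h import *
bot.move_linear([.5137,-.3167,.18],speed=.2)
bot.move_pose([.46,.17,.20],quat(np.radians(13-90)))
bot.wait(.2)
K,E=W2C("wrist"); im=bot.camera("wrist"); save(im,"pics/w5.png"); np.savez("w5",K=K,E=E)
p=bot.read_position();print(p,bot.read_clock(),bot.read_gripper_width()*85)
c,sz,a=board(im,K,E,(150,120,400,320),p[2]-.004); print("held",c,sz,np.degrees(a))
im4=cv2.cvtColor(cv2.imread("pics/w4.png"),cv2.COLOR_BGR2RGB)
```

```text
[0.46033643 0.16942465 0.19992623] 8.7667 23.026379763079284
held [0.48132059 0.17349966] (36.19453811645508, 49.07038116455078) -77.157616
```

View pics/w5.png

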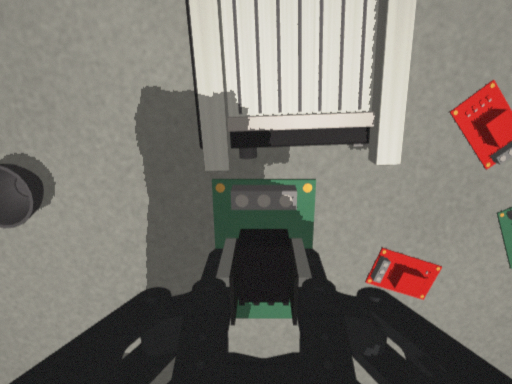

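The board hangs straight at (265,250). The preheater is cut off at the top of the picture, so I'll back off and raise.

Run:
```python
from h import *
bot.move_linear([.42,.165,.29],speed=.2)
bot.wait(.2)
K,E=W2C("wrist"); im=bot.camera("wrist"); save(im,"pics/w6.png"); np.savez("w6",K=K,E=E,p=bot.read_position())
c=im[:230,150:400]; save(cv2.resize(c,None,fx=2.6,fy=2.6,interpolation=cv2.INTER_CUBIC),"pics/w6b.png")
t=cv2.imread("pics/top0.png")[115:210,100:185];cv2.imwrite("pics/top_p.png",cv2.resize(t,None,fx=6,fy=6,interpolation=cv2.INTER_CUBIC))
print(bot.read_clock())
```

```text
9.6583
```

View pics/w6b.png

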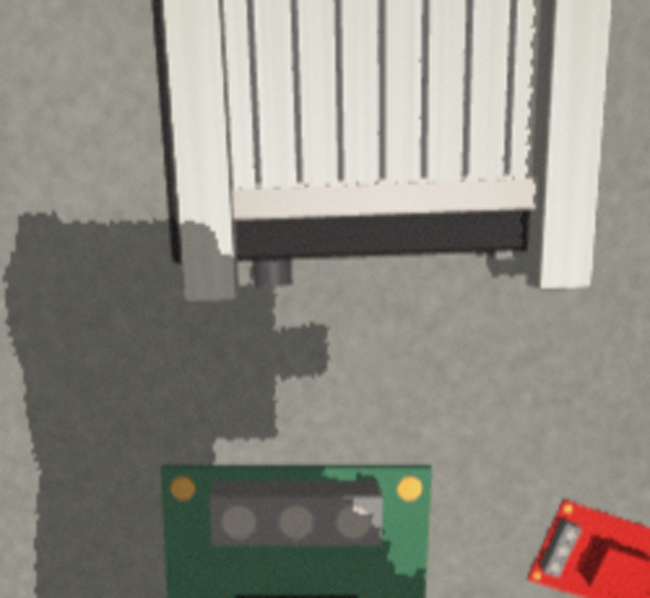

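View pics/top_p.png

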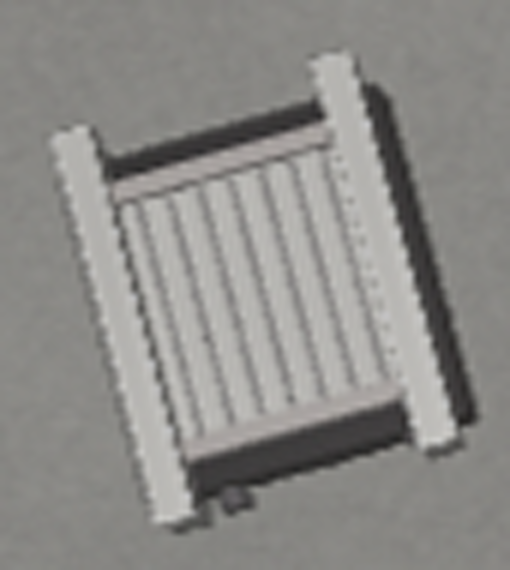

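Backing off put the camera short of the preheater. I'll place it directly above, with the held board below it in the picture.

Run:
```python
from h import *
bot.move_linear([.52,.155,.33],speed=.2)
bot.wait(.2)
K,E=W2C("wrist"); im=bot.camera("wrist"); save(im,"pics/w7.png"); np.savez("w7",K=K,E=E,p=bot.read_position())
c=im[:240,130:390]; save(cv2.resize(c,None,fx=2.5,fy=2.5,interpolation=cv2.INTER_CUBIC),"pics/w7b.png")
print(bot.read_clock(),bot.read_gripper_width()*85)
```

```text
10.6 22.952600403974394
```

View pics/w7b.png

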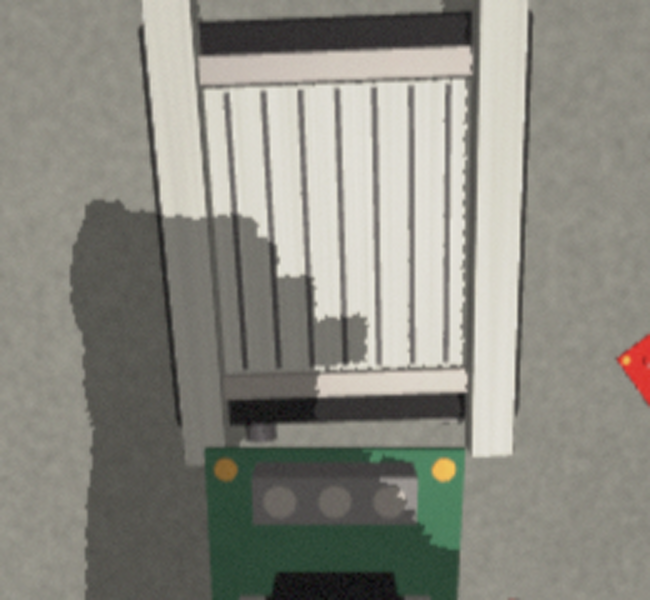

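The whole plate is visible: the far stop at crop y≈65, the near stop at y≈385, and the rails' inner edges at x≈190–225 and 473. I'll fit the unit's model to these edges and check the overlay.

```bash
cat > fit.py <<'E'
from h import *
from scipy.optimize import least_squares
d=np.load("w7.npz");K,E=d["K"],d["E"]
im=cv2.cvtColor(cv2.imread("pics/w7.png"),cv2.COLOR_BGR2RGB)
f=lambda u,v:(130+(u+.5)/2.5-.5,(v+.5)/2.5-.5)
obs=[]
for u,v in((189,5),(224,460)): b=back(K,E,f(u,v),.067);obs.append((1,.065,b))
for u,v in((473,5),(472,455)): b=back(K,E,f(u,v),.067);obs.append((1,-.065,b))
for u,v in((203,85),(470,73)): b=back(K,E,f(u,v),.055);obs.append((0,.070,b))
for u,v in((226,375),(466,369)): b=back(K,E,f(u,v),.055);obs.append((0,-.070,b))
def res(p):
    c,s=np.cos(p[2]),np.sin(p[2]);r=[]
    for k,val,b in obs:
        dx=b[:2]-p[:2]; l=(c*dx[0]+s*dx[1],-s*dx[0]+c*dx[1]); r.append((l[k]-val)*1000)
    return r
s=least_squares(res,[.592,.17,.22]);p=s.x
print(p[:2],np.degrees(p[2]),np.round(s.fun,1))
v=cv2.resize(im[:240,130:390],None,fx=2.5,fy=2.5,interpolation=cv2.INTER_CUBIC)
X=np.array([np.cos(p[2]),np.sin(p[2])]);Y=np.array([-X[1],X[0]])
def seg(a,b,z,col):
    q=[((proj(K,E,[*(p[:2]+X*t[0]+Y*t[1]),z])-[130,0]+.5)*2.5-.5).round().astype(int) for t in(a,b)]
    cv2.line(v,tuple(int(t) for t in q[0]),tuple(int(t) for t in q[1]),col,1)
for y in(-.065,.065): seg((-.115,y),(.115,y),.067,(255,0,0))
for x in(-.07,.07): seg((x,-.065),(x,.065),.055,(0,0,255)); seg((x,-.065),(x,.065),.045,(0,200,0))
save(v,"pics/fit.png")
K2,E2=W2C("top")
t=cv2.imread("pics/top0.png");t=cv2.resize(t[115:210,100:185],None,fx=6,fy=6,interpolation=cv2.INTER_CUBIC)
def seg2(a,b,z,col):
    q=[((proj(K2,E2,[*(p[:2]+X*m[0]+Y*m[1]),z])-[100,115]+.5)*6-.5).round().astype(int) for m in(a,b)]
    cv2.line(t,tuple(int(k) for k in q[0]),tuple(int(k) for k in q[1]),col,1)
for y in(-.065,.065): seg2((-.115,y),(.115,y),.067,(0,0,255))
for x in(-.07,.07): seg2((x,-.065),(x,.065),.055,(255,0,0))
cv2.imwrite("pics/fit_top.png",t)
E
python3 fit.py
```

```text
[0.59302123 0.16914397] 15.242154566947134 [-1.1  0.5  1.6 -1.  -0.2  0.   0.9 -0.8]
```

View pics/fit.png

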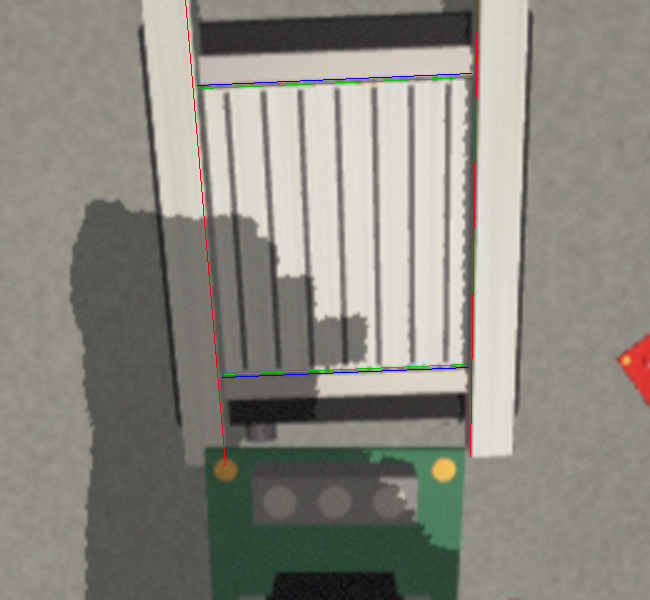

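View pics/fit_top.png

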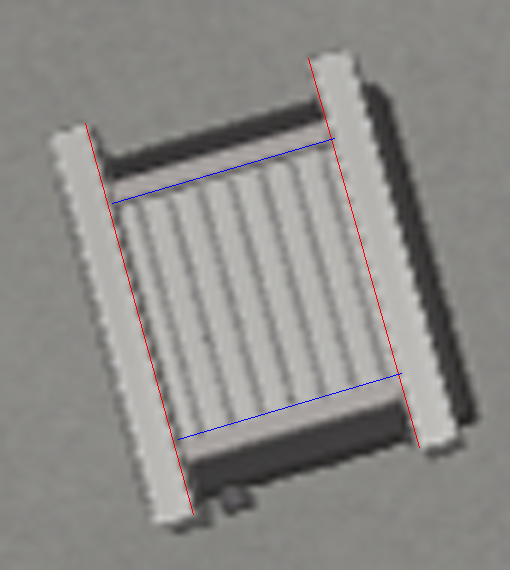

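The fit agrees in both views, with residuals up to 1.6 mm: centre (0.593,0.169), yaw 15.2°. I'll move above it, check alignment, then lower with a force stop.

Run:
```python
from h import *
q=quat(np.radians(15.2-90))
bot.move_pose([.593,.169,.16],q)
bot.move_linear([.593,.169,.075],speed=.1); bot.wait(.2)
K,E=W2C("wrist");p=bot.read_position();im=bot.camera("wrist");save(im,"pics/w8.png")
np.savez("w8",K=K,E=E,p=p); print(p,bot.read_clock(),bot.read_gripper_width()*85)
PX=np.array([np.cos(np.radians(15.24)),np.sin(np.radians(15.24))])
# front corners of held board at z=p-.004
v=cv2.resize(im[40:340,80:440],None,fx=2.2,fy=2.2,interpolation=cv2.INTER_CUBIC)
save(v,"pics/w8b.png")
```

```text
[0.59353774 0.16906812 0.07573982] 12.6167 22.938023467363532
```

View pics/w8b.png

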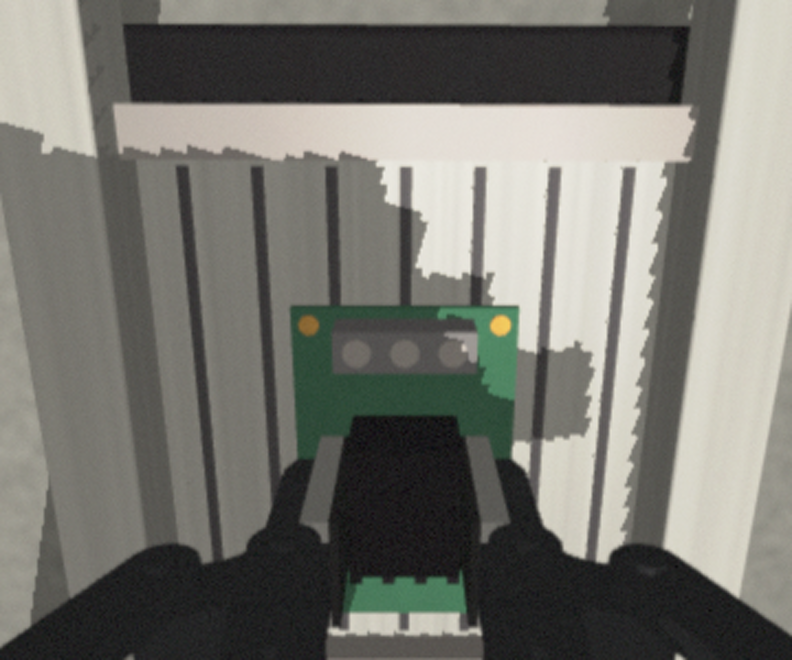

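Run:
```python
from h import *
d=np.load("w8.npz");K,E,p=d["K"],d["E"],d["p"]
f=lambda u,v:(80+(u+.5)/2.2-.5,40+(v+.5)/2.2-.5)
a=np.radians(15.24);Rm=np.array([[np.cos(a),np.sin(a)],[-np.sin(a),np.cos(a)]]);c=np.array([.593,.1691])
for n,u,v,z in(("boardL",291,306,p[2]-.004),("boardR",519,306,p[2]-.004),("stopL",137,161,.045),("stopR",668,161,.045),("stoptopR",692,160,.055),("near board",405,612,p[2]-.006),("slot",405,170,.045),("railL",82,0,.067),("railL",145,600,.067),("railR",737,0,.067),("railR",672,500,.067)):
    print(n,(Rm@(back(K,E,f(u,v),z)[:2]-c)*1000).round(1))
```

```text
boardL [40.  23.7]
boardR [ 40.  -25.9]
stopL [68.9 63.5]
stopR [ 68.8 -64.5]
stoptopR [ 69.7 -66.3]
near board [-41.7  -1. ]
slot [66.7 -1.1]
railL [101.2  62.5]
railL [-40.2  66.3]
railR [101.1 -66.5]
railR [-10.8 -66.7]
```

In the same view the board's centreline lies on the plate's middle slot (both at y≈-1.1 mm in the fitted frame). Its front edge is 29 mm from the stop, where 30 is ideal. Lowering now.

Run:
```python
from h import *
print(bot.read_ft_force())
bot.move_linear([.593,.169,.058],speed=.05)
hit=bot.move_linear([.593,.169,.047],speed=.015,until_force=2.5)
p=bot.read_position();print(hit,p,bot.read_ft_force(),bot.read_clock())
save(bot.camera("wrist"),"pics/w9.png")
```

```text
[ 0.21332225 -0.00471683 -0.25880089]
True [0.59307279 0.16902305 0.05106947] [-0.28190846 -0.04029093  4.58044671] 13.6333
```

View pics/w9.png

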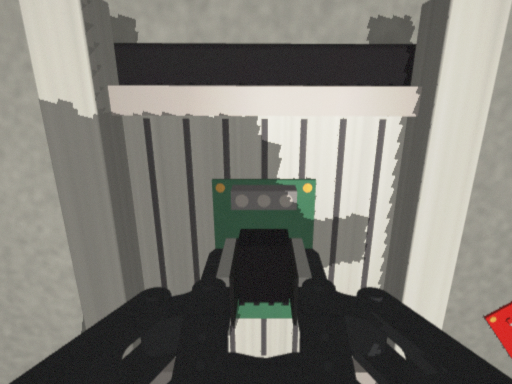

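Contact came at TCP z 0.0511, as expected (0.051), and the board sits flat around (264,250). Releasing.

Run:
```python
from h import *
bot.set_gripper(.42); bot.wait(.2)
bot.move_linear([.593,.169,.14],speed=.07)
bot.move_linear([.51,.147,.33],speed=.2); bot.wait(.3)
K,E=W2C("wrist");im=bot.camera("wrist");save(im,"pics/w10.png");np.savez("w10",K=K,E=E)
save(bot.camera("top"),"pics/top1.png")
print(bot.read_clock(),bot.read_gripper_width(),bot.read_ft_force())
c,sz,a=board(im,K,E,(130,0,390,240),.047);print(c,sz,np.degrees(a))
save(cv2.resize(im[:240,130:390],None,fx=2.5,fy=2.5,interpolation=cv2.INTER_CUBIC),"pics/w10b.png")
```

```text
17.1917 0.4195127123755631 [-0.66266967  0.04266856 -1.06539954]
[0.5922887  0.16832689] (77.7756576538086, 47.54130554199219) 14.913949
```

View pics/w10b.png

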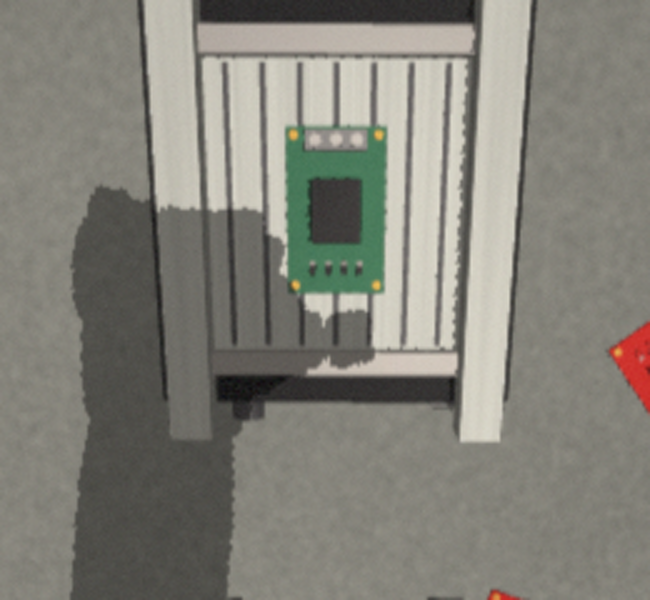

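Run:
```python
from h import *
d=np.load("w10.npz");K,E=d["K"],d["E"]
f=lambda u,v:(130+(u+.5)/2.5-.5,(v+.5)/2.5-.5)
a=np.radians(15.0);Rm=np.array([[np.cos(a),np.sin(a)],[-np.sin(a),np.cos(a)]]);c=np.array([.5923,.1683])
for n,u,v,z in(("far stop bottom",336,57,.045),("near stop bottom/top",336,350,.045),("near stop top",336,352,.055),("far stop top",336,53,.055),("board far",336,126,.047),("board near",336,293,.047),("railL",192,5,.067),("railL",211,438,.067),("railR",477,5,.067),("railR",460,440,.067),("slot",336,70,.045),("slot",335.5,310,.045)):
    print(n,(Rm@(back(K,E,f(u,v),z)[:2]-c)*1000).round(1))
t=cv2.imread("pics/top1.png")[110:250,90:310];cv2.imwrite("pics/top1b.png",cv2.resize(t,None,fx=3.5,fy=3.5,interpolation=cv2.INTER_CUBIC))
v=cv2.imread("pics/w10.png")[0:160,200:330];cv2.imwrite("pics/w10c.png",cv2.resize(v,None,fx=3.7,fy=3.7,interpolation=cv2.INTER_CUBIC))
```

```text
far stop bottom [70.6 -0.1]
near stop bottom/top [-69.9  -0.6]
near stop top [-69.4  -0.6]
far stop top [70.6 -0.1]
board far [40.  -0.2]
board near [-39.9  -0.5]
railL [87.4 64.5]
railL [-112.9   64.9]
railR [ 87.8 -63.1]
railR [-113.6  -66. ]
slot [65.  -0.1]
slot [-48.9  -0.3]
```

View pics/top1b.png

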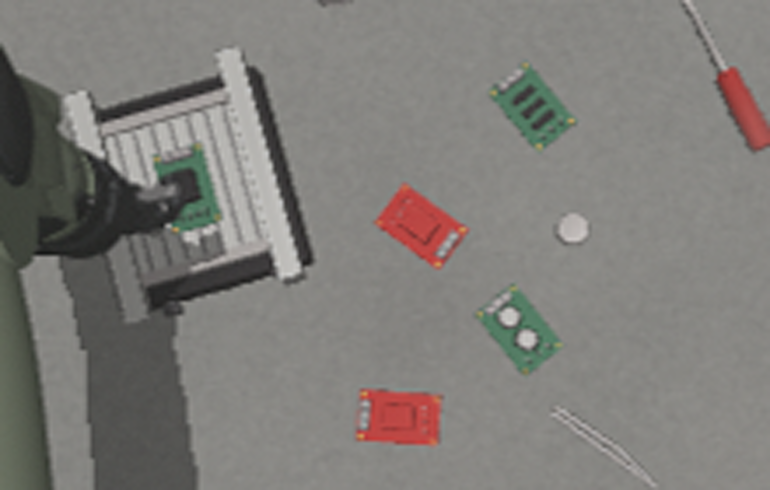

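View pics/w10c.png

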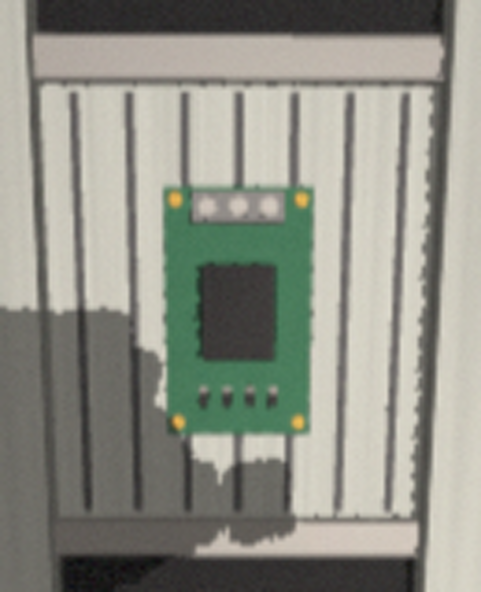

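The board is centred to within about 1 mm and parallel to the rails. The capacitor and chip boards haven't moved, and the gripper is clear, so I'm handing in.

```bash
python3 -c "
from cell import bot
print(bot.close_job(), bot.read_clock())"
```

```text
the job is handed in; nothing more can be done
the job is handed in; nothing more can be done
```

The green board with the single black relay block is on the preheater plate. I gripped it by the relay, lowered it until it touched the plate (felt at the expected height), released it and backed off. I handed in at about 17 s of the 38 s allowed.

**Final check (wrist camera):**
- **Along the rails:** the gaps to the two end stops are 30.6 and 30.0 mm, so the board is within about 0.5 mm of centre.
- **Across the rails:** the board sits on the plate's middle slot to within about 0.5 mm.
- **Angle:** the board is at 14.9° and the rails at about 15.2°, so it is parallel within measurement error.
- **Other boards:** in the top view, the capacitor and chip boards lie where they were.

**Disagreements:** the first scene-camera estimate of the relay was about 15 mm off the top camera. I went with the wrist camera, which agreed with the top camera to about 2 mm. The rail-edge measurements scattered by up to about 2 mm, from hand-picked edges and calibration error.

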